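Close the lamp's battery compartment

TASK

The big lamp in the service stand has its battery compartment open at the top: close it with its own cap, the larger of the two, set on the rim so that its three lugs drop into the three slots and it sits fully home and level, then let go. Find the slots with a light touch instead of forcing the cap down, and leave the other things on the bench where they are.

Things in the scene. Friction and masses are not known exactly. Their poses are not given: they have to be found in the camera images.
- cap: The lamp's cap, loose, black, upright on the bench, 70 to 140 g. Origin: centre of its underside; z up. From the bottom: a round plug 14 mm high, 49.6 mm across, tapering over its lowest 5 mm to 41 mm; a round flange 66 mm across from z = 14 to 22 mm; a finger bar on top (cap_bar). Three metal lugs under the flange (cap_lug), each marked by a metal tick on the flange's top edge.
- cap_bar (a point): Middle of the cap's finger bar, the place to grip, 34 mm above the cap's origin. The bar is straight, 44 mm long along the cap's x, 14 mm wide along y, from z = 22 to 46 mm above the cap's origin.
- cap_lug (a point): Underside of the first lug, on the cap's x axis, 27.5 mm off its centre, 8 mm above the cap's origin. The lugs are alike, at 0, 120 and 240 degrees about the cap's axis: 8 mm wide, 6 mm high (z = 8 to 14 mm), from 24 to 31 mm off the axis.
- stand: Aluminium stand, fixed to the bench: plate 110 x 110 x 10 mm, four rubber posts to z = 34 mm. Origin: centre of its underside. The lamp, 89 mm across at the bottom, 64 mm at the top, is clamped upright in its middle, lens down; it turns in the clamp only above 0.6 N m. Which way the lamp and its slots are turned differs each time and is not in this reading: see it or feel for it.
- mouth (a point): Centre of the lamp's open top, in the plane of its rim, 88 mm above the bench (yaw: the stand's, not the lamp's). Bare metal rim, 52 mm inside, 64 mm outside diameter, with three slots (slot_floor). With the lugs on the rim between slots the cap is level, its origin 8 mm below this point; with the lugs in the slots the flange lies on the rim, the origin 14 mm below.
- slot_floor (a point): Point on the lamp's axis, level with the floors of the rim's three slots, 9 mm below the rim (yaw: the stand's). The slots are alike, 120 degrees apart, each 25 degrees wide (11 to 14 mm). The cap drops in by its own weight when lugs and slots agree within about 3 degrees, if fingers do not hold it up. The cell inside lies 19 mm below the rim, clear of the plug.
- spare_cap: Cap of a smaller lamp, not wanted: loose, black, flange 50 mm across, without lugs or ticks, 44 mm high, plug 34 mm across. Origin: centre of its underside. It and the lamp's cap may stand left or right.
- cell_a: Battery cell standing upright, 26 mm across, 64 mm high; leave alone. Origin: centre of its underside.
- cell_b: A second cell like it; leave alone.
- grease_jar: Jar, 50 mm across, 45 mm high; leave alone. Origin: centre of its underside.
- seal_ring: Black rubber ring lying flat, 58 mm across, 5 mm high; leave alone. Origin: centre of its underside.
- torch: Small closed torch standing on its lens, 42 mm across, 88 mm high; leave alone. Origin: centre of its underside.
- screwdriver: Screwdriver lying flat near the robot, 180 mm long along its x, handle towards -x; leave alone. Origin: on its underside, near the middle.
- brush: Hand brush lying flat on the left, 180 mm long along its x, handle towards -x; leave alone. Origin: on its underside, near the middle.
There are look-alikes about, which are no part of the job. Leave any yellow look-alike of the cap alone. Of the things shaped like the stand, the aluminium one is meant.

How it is judged:
By the outcome, as a careful person would: the job done as asked, in the order asked, and still so for the second after the job is handed in, with the robot touching nothing.
It also fails if it takes over 67 s, if anything falls off the work surface, if the arm or the gripper's body presses on something with over 40 N, if the wrist force passes 120 N, or if a joint passes its speed limit or range.

ROBOT

A 7-joint arm with a two-finger parallel gripper is mounted at the origin on the work surface. World frame = base frame: x ahead of the robot, y to its left, z up, the work surface at z = 0. Lengths are in mm, angles in rad, forces in N, time in s.
With the tool pointing down it reaches from about 425 to 925 mm from the base axis. Payload 6.8 kg.
Tool frame: the origin (TCP) lies on the mounting face of the last link; the fingertips stand 182 mm ahead of it and the grasp point (between the pads) lies 163 mm ahead of it; z points along the fingers, y is the line along which they close (so a half turn about z gives the same grasp; the last joint's range is limited). The gripper opens to 88 mm and grips with 3 to 60 N. Pads are 20 mm wide; open, the fingers measure 115 mm over their backs; the gripper's body (75 mm by 178 mm) begins 61 mm behind the grasp point.
Start: joints at [-1.421, 0.477, 0.022, 1.555, -0.011, 1.109, -0.083], TCP at [172.091, 652.708, 404.664] pointing down, gripper open.
Joint ranges: [-2.96, 2.96], [-0.34, 2.1], [-1.41, 1.46], [0.24, 2.44], [-1.37, 4.51], [0.17, 1.92], [-2.96, 2.96]. Speed limits (rad/s): [2.39, 2.39, 3.14, 3.14, 3.14, 3.14, 3.14].

INTERFACE

Orientations are given as a unit quaternion [w, x, y, z].
In Python, from workcell import bot, capture, camera_model, sign_off gives the robot as it stands.
- The arm moves only by the shell command python3 -m jog 'ROWS' [FORCE]. ROWS is JSON, a list of rows, each a list of 3 entries, a list of its own where there are three numbers: the shift along the world's x, y, z in units of 20 cm (1.0 is 20 cm), then the turn, a rotation vector about the world's x, y, z in units of pi/4 rad (1.0 is pi/4 rad), then the opening, from 0 (shut) to 1 (fully open). A call has exactly 10 rows; each row is the pose to reach, as a shift and turn from the pose commanded when the call began; what a row does not reach only later rows make up. A row lasts 1/8 s, in which the tool goes at most 62.5 mm and 10.7 degrees, less where a joint would pass 70% of its speed; a pose out of reach is approached as far as the arm can. A call with a number of a shift or a turn outside -1 to 1 is refused whole. A call with a gripper value outside its range is refused whole. The fingers move at their own pace and stop on an object; FORCE is the grip in N (left out, the last holds). Time passes only in rows, so rows that repeat a pose let the fingers close, or fill a call up. It gives the time, the measured TCP pose, the force, the opening and the grip force at its end, in the units of the state.
- bot.state(): the state, without advancing time (a new reading comes with each control period).
- capture(name): name is "side" or "top" or "wrist"; returns (picture, depth): 400x640x3 uint8, red, green, blue; 400x640 float32, mm along the optical axis (not along the pixel's ray), 0 where there is no reading.
- camera_model(name): a dict with "fov_y" (degrees; the focal length in pixels is half the picture's height over the tangent of half this angle, whatever the lens; pixels are square), "cx", "cy" (the principal point, pixels), "eye" and "orientation" of the camera in the world. Camera axes: x right, y down, z forward; pixel columns grow to the right and rows downward; lengths in mm; the calibration is good to about 2 mm. A picture is of the moment at which its call begins: read the wrist's pose just before it. camera_model takes no time and is no camera call; for the wrist camera it gives the pose at the moment of the call.
- sign_off(): hands the job in; it is judged then, once.
The state is a dict: "time": time; "joints": joint angles; "qvel": joint speeds; "joint_torque": joint torques, N m; "ee_pos": TCP position; "tool_rot": TCP orientation; "wrist_force": force on the tool from outside, world axes, zero at the start; "ft_torque": the same for the moment, N m; "finger_gap": opening from 0.0 (shut) to 1.0 (fully open); "finger_force": force on a finger pad.
Only numpy, scipy, OpenCV 4.12 (cv2) and the standard library are available. Lean on these libraries where they do the work, as an engineer would, in place of code of your own. Each camera call takes 0.05 s, during which the arm holds its last target. There are 200 camera calls.

## Working session

There is one attempt and no reset: what is moved stays moved. The work goes in short steps, Python scripts to look and compute and a shell command to move; the robot and the scene stay as the last step left them, time stands still between calls to the robot, and variables do not carry over. Pictures are saved under pics/ and viewed, at most 10 in all, crops included, and the job is handed in when it is done.

```bash
ls; mkdir -p pics
cat > h.py <<'E'
import numpy as np, cv2
from workcell import bot, capture, camera_model
from scipy.spatial.transform import Rotation as R
def K(m): return 200/np.tan(np.radians(m["fov_y"])/2)
def rot(q): return R.from_quat([q[1],q[2],q[3],q[0]]).as_matrix()
def world(m,u,v,d):
    f=K(m); u,v,d=map(np.asarray,(u,v,d))
    p=np.stack([(u-m["cx"])/f*d,(v-m["cy"])/f*d,d],-1)
    return p@rot(m["orientation"]).T+np.array(m["eye"])
def cloud(m,D):
    v,u=np.mgrid[:400,:640]; return world(m,u,v,D)
def pix(m,P):
    c=(np.asarray(P)-np.array(m["eye"]))@rot(m["orientation"]); f=K(m)
    return np.stack([c[...,0]/c[...,2]*f+m["cx"],c[...,1]/c[...,2]*f+m["cy"]],-1)
def shot(n,tag):
    m=camera_model(n); I,D=capture(n); np.savez(f"{tag}.npz",I=I,D=D); import json
    json.dump({k:(v.tolist() if hasattr(v,'tolist') else v) for k,v in m.items()},open(tag+".json","w"))
    cv2.imwrite(f"pics/{tag}.png",I[...,::-1]); return m,I,D
def load(tag):
    import json; z=np.load(tag+".npz"); return json.load(open(tag+".json")),z["I"],z["D"]
E
python3 - <<'E'
from h import *
for n in("top","side"):
    m,I,D=shot(n,n+"0"); print(n,m)
s=bot.state();print({k:np.round(v,3) for k,v in s.items()})
E
```

```text
pics
top {'fov_y': 57.52628853566412, 'cx': 317.4728993286094, 'cy': 200.6854323171347, 'eye': array([ 392.68541373,   44.4476557 , 1201.92584563]), 'orientation': array([-0.06119571,  0.71045902, -0.69851891,  0.0597863 ])}
side {'fov_y': 45.224676538361784, 'cx': 316.3878970594659, 'cy': 199.09088644443733, 'eye': array([ 170.44106792, -731.95176904,  849.36773319]), 'orientation': array([-0.38977873,  0.89002078, -0.21364435,  0.10144779])}
{'time': np.float64(0.1), 'joints': array([-1.421,  0.478,  0.022,  1.556, -0.012,  1.109, -0.083]), 'qvel': array([ 0.001, -0.001, -0.   , -0.004, -0.   ,  0.   ,  0.   ]), 'joint_torque': array([ 4.0000e-03, -5.8408e+01,  1.5400e+00, -2.7331e+01, -5.4000e-02,
        1.3000e-02,  0.0000e+00]), 'ee_pos': array([172.021, 652.475, 403.808]), 'tool_rot': array([-0.   ,  0.129,  0.992, -0.001]), 'wrist_force': array([-0.366, -0.165, -0.051]), 'ft_torque': array([ 0.002, -0.004, -0.025]), 'finger_force': np.float64(0.0), 'finger_gap': np.float64(0.998)}
```

View pics/top0.png

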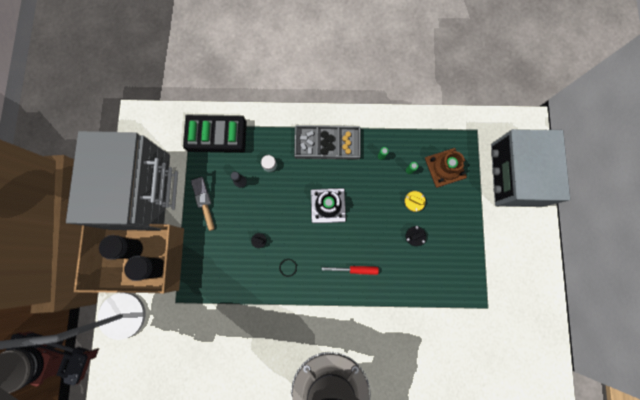

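View pics/side0.png

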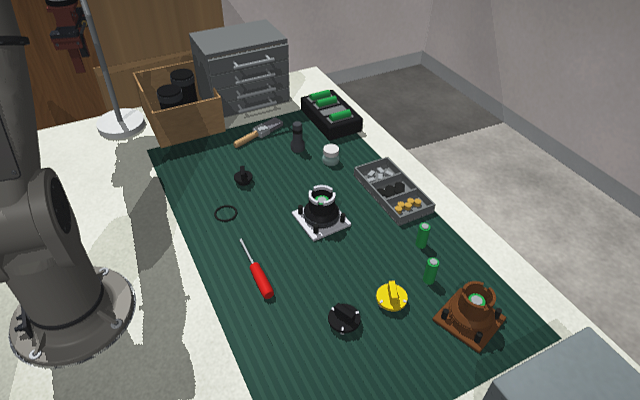

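The top view shows the black cap with ticks at (416,236), the aluminium stand and lamp at (328,204), the spare cap at (260,240), and the yellow look-alike at (415,201). The brown stand look-alike is at (446,167). Next I'll measure the cap and mouth.

Run:
```python
from h import *
m,I,D=load("top0"); P=cloud(m,D)
def box(u0,u1,v0,v1):
    q=P[v0:v1,u0:u1].reshape(-1,3); return q
for nm,b,z0,z1 in(("capbar",(400,432,220,252),38,60),("capflange",(400,432,220,252),14,30),("rim",(308,348,184,224),80,96),("capall",(400,432,220,252),10,60),("plate",(300,356,176,232),6,16),("yel",(400,432,186,218),10,60)):
    q=box(*b); q=q[(q[:,2]>z0)&(q[:,2]<z1)]
    if len(q): 
        (c,s,a)=cv2.minAreaRect(q[:,:2].astype(np.float32)); print(nm,len(q),q.mean(0).round(1),"rect",np.round(c,1),np.round(s,1),round(a,1),np.percentile(q[:,2],[5,50,95]).round(1))
crop=[cv2.resize(I[v-28:v+28,u-28:u+28],(400,400),interpolation=cv2.INTER_CUBIC) for u,v in((416,236),(328,204))]
cv2.imwrite("pics/crop.png",np.hstack(crop)[...,::-1])
s=bot.state(); print(rot(s["tool_rot"]).round(3), camera_model("wrist"))
```

```text
capbar 62 [ 487.4 -269.3   45.6] rect [ 487.5 -269.9] [13.8 43.1] 22.7 [41.9 45.3 48.6]
capflange 259 [ 487.3 -268.5   21.8] rect [ 488.1 -270.4] [61.7 62.3] 0.1 [17.7 22.  25.8]
rim 110 [585.6  14.2  87.1] rect [584.9  14.1] [63.  59.1] 0.9 [82.1 87.5 90.8]
capall 326 [ 487.3 -268.4   26.4] rect [ 488.1 -270.4] [61.7 62.3] 0.1 [17.9 22.7 47.1]
plate 441 [579.1  13.9   9.9] rect [589.9  11.6] [181.8 177.5] 1.1 [ 6.6  9.9 13.6]
yel 316 [ 601.2 -268.9   27.5] rect [ 602.6 -270.1] [64.1 63.8] 41.9 [18.3 23.2 47.5]
[[-0.967  0.255 -0.   ]
 [ 0.255  0.967 -0.002]
 [-0.    -0.002 -1.   ]] {'fov_y': 67.56505977664145, 'cx': 320.81698397060416, 'cy': 203.80880846016908, 'eye': array([101.50351758, 672.72134758, 384.40405471]), 'orientation': array([0.10748274, 0.78492372, 0.60460938, 0.08239971])}
```

View pics/crop.png

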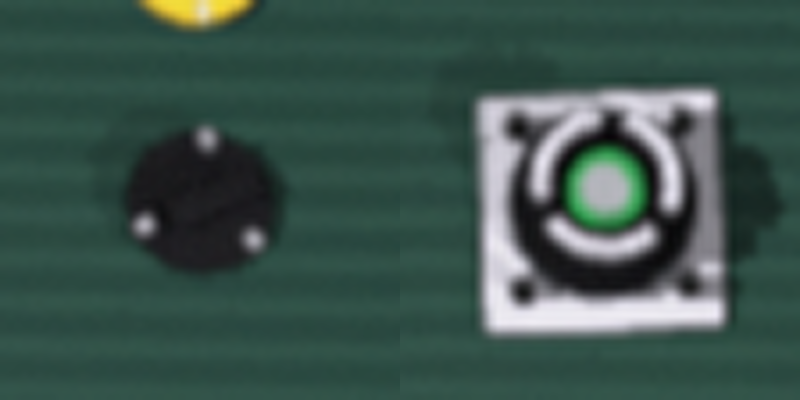

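Run:
```python
from h import *
m,I,D=load("top0"); P=cloud(m,D)
s=bot.state()
print("tcp/base pix",pix(m,s["ee_pos"]),pix(m,[0,0,0.]),rot(m["orientation"]).round(3))
for nm,(u0,u1,v0,v1) in dict(cab=(70,170,130,225),crate=(75,180,225,292),lamp=(0,150,292,390),blackbin=(185,245,115,150)).items():
    q=P[v0:v1,u0:u1].reshape(-1,3); q=q[q[:,2]>15]; print(nm,np.percentile(q,[2,98],axis=0).round(0).tolist(), q[:,2].max().round())
w=rot(camera_model("wrist")["orientation"]); T=rot(s["tool_rot"])
print((T.T@w).round(3),(T.T@(np.array(camera_model("wrist")["eye"])-s["ee_pos"])).round(1))
# angles
c=np.array([487.5,-269.8]); q=P[216:256,396:436]; ii=I[216:256,396:436].min(-1)
mk=(ii>110)&(q[...,2]>12); n,l,st,ce=cv2.connectedComponentsWithStats(mk.astype(np.uint8))
for k in range(1,n):
    a=q[l==k]; d=a.mean(0)[:2]-c; print("tick",st[k,4],a.mean(0).round(1),np.degrees(np.arctan2(d[1],d[0])).round(1),np.hypot(*d).round(1))
c=np.array([585.3,14.2])
rim=P[180:230,304:352]
a=[];v=[]
for t in range(0,360,3):
    p=pix(m,np.array([c[0]+29*np.cos(np.radians(t)),c[1]+29*np.sin(np.radians(t)),88]))
    g=cv2.getRectSubPix(I[...,1].astype(np.float32),(1,1),tuple(map(float,p)))[0,0]; v.append(int(g))
print(v)
```

```text
tcp/base pix [ 20.88076359 367.27939329] [330.00185453 393.91753511] [[ 0.017 -0.985  0.17 ]
 [-1.    -0.017  0.003]
 [-0.001 -0.17  -0.985]]
cab [[493.0, 511.0, 40.0], [745.0, 723.0, 223.0]] 1202.0
crate [[306.0, 488.0, 20.0], [495.0, 747.0, 142.0]] 1202.0
lamp [[135.0, 563.0, 17.0], [285.0, 717.0, 492.0]] 1202.0
blackbin [[762.0, 300.0, 37.0], [876.0, 489.0, 72.0]] 1202.0
[[-0.    -0.963 -0.268]
 [ 1.    -0.001  0.001]
 [-0.001 -0.268  0.963]] [73.4  1.6 19.4]
tick 4 [ 517.  -274.    23.3] -8.0 29.8
tick 5 [ 475.6 -244.3   22.4] 115.1 28.2
tick 5 [ 470.6 -293.8   22.1] -125.1 29.4
[78, 98, 130, 165, 184, 198, 201, 201, 201, 203, 208, 203, 201, 197, 199, 196, 192, 199, 204, 200, 201, 203, 213, 208, 208, 206, 205, 204, 203, 202, 202, 199, 193, 179, 152, 124, 92, 63, 47, 34, 51, 80, 118, 155, 185, 195, 203, 205, 199, 196, 200, 206, 199, 198, 196, 198, 201, 204, 199, 195, 195, 195, 196, 198, 201, 201, 201, 201, 200, 199, 202, 193, 191, 172, 140, 104, 69, 43, 31, 34, 58, 91, 129, 159, 184, 194, 205, 204, 204, 205, 205, 207, 209, 208, 208, 204, 201, 201, 207, 204, 200, 204, 204, 201, 201, 201, 202, 202, 204, 201, 207, 204, 196, 186, 156, 125, 97, 72, 66, 59]
```

Run:
```python
from h import *
for t in("top0","side0"):
    m,I,D=load(t);P=cloud(m,D)
    s=bot.state(); print(t,"tcp",pix(m,s["ee_pos"]),"tip",pix(m,s["ee_pos"]+[0,0,-182]))
    if t=="top0": pts=[(u,v) for u in range(4,150,12) for v in range(318,352,4)]+[(20,367),(80,355),(10,330)]
    else: pts=[(u,v) for v in range(4,130,14) for u in range(80,126,5)]+[(70,30),(60,5)]
    for u,v in pts:
        p=P[v,u]
        if 60<p[2]<1150: print((u,v),p.round().astype(int).tolist(),end=" ")
    print()
m,I,D=shot("wrist","w0")
Is=load("side0")[1]; It=load("top0")[1]
cv2.imwrite("pics/mix.png",np.hstack([cv2.resize(It[290:400,0:160],(400,275)),cv2.resize(I,(400,275))])[...,::-1])
```

```text
top0 tcp [ 20.88076359 367.27939329] tip [ 78.09738152 347.31533036]
(4, 342) [227, 673, 432] (4, 346) [219, 673, 430] (16, 334) [225, 721, 343] (16, 338) [217, 718, 344] (16, 342) [224, 661, 416] (16, 346) [216, 661, 415] (16, 350) [213, 644, 434] (28, 334) [222, 707, 325] (28, 338) [229, 648, 402] (28, 342) [221, 647, 402] (28, 346) [211, 653, 392] (28, 350) [205, 644, 402] (40, 334) [219, 692, 308] (40, 338) [227, 634, 387] (40, 342) [218, 633, 386] (40, 346) [201, 662, 344] (40, 350) [201, 633, 383] (52, 338) [224, 619, 371] (52, 342) [215, 620, 368] (52, 346) [182, 694, 258] (52, 350) [192, 636, 341] (64, 334) [226, 616, 338] (64, 338) [217, 617, 335] (64, 346) [196, 627, 316] (76, 330) [226, 621, 289] (76, 334) [216, 623, 284] (76, 350) [189, 593, 324] (88, 326) [226, 629, 230] (88, 350) [186, 575, 308] (100, 322) [225, 637, 163] (112, 318) [226, 645, 91] (20, 367) [186, 617, 453] (80, 355) [183, 571, 342] 
side0 tcp [60.40690991 -4.3920444 ] tip [83.23420306 63.10915098]
(80, 4) [228, 1270, 166] (85, 4) [221, 633, 382] (90, 4) [261, 1250, 168] (95, 4) [278, 1258, 163] (100, 4) [296, 1260, 159] (105, 4) [313, 1260, 156] (110, 4) [331, 1263, 153] (115, 4) [347, 1251, 154] (120, 4) [365, 1254, 150] (125, 4) [383, 1253, 148] (80, 18) [200, 670, 336] (85, 18) [213, 701, 323] (90, 18) [222, 612, 353] (95, 18) [264, 1258, 112] (100, 18) [281, 1255, 110] (105, 18) [299, 1263, 104] (110, 18) [316, 1254, 105] (115, 18) [334, 1251, 102] (120, 18) [353, 1264, 94] (125, 18) [371, 1261, 93] (80, 32) [189, 624, 318] (85, 32) [215, 1274, 60] (90, 32) [212, 621, 315] (95, 32) [224, 620, 313] (80, 46) [178, 569, 305] (85, 46) [191, 689, 252] (95, 46) [214, 624, 275] (100, 46) [226, 629, 271] (80, 60) [167, 597, 257] (100, 60) [216, 631, 231] (105, 74) [217, 631, 189] (110, 88) [219, 638, 141] (115, 102) [221, 642, 92] (70, 30) [167, 585, 342] (60, 5) [164, 616, 394]
```

View pics/mix.png

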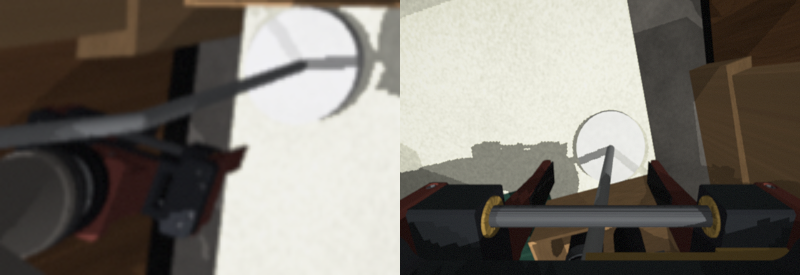

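The right half (wrist view) and left half (top crop) show the desk lamp's gooseneck running about 10 mm beside the gripper on its +x side, bending away from the robot higher up. So I'll leave by -x first, then retract in -y, and only then sweep round.

```bash
python3 -m jog '[[[-0.15,0,0],[0,0,0],1],[[-0.35,0,0],[0,0,0],1],[[-0.4,-0.1,0],[0,0,0],1],[[-0.4,-0.3,0],[0,0,0],1],[[-0.4,-0.5,0],[0,0,0],1],[[-0.4,-0.7,0],[0,0,0],1],[[-0.4,-0.85,0],[0,0,0],1],[[-0.4,-1,0],[0,0,0],1],[[-0.4,-1,0],[0,0,0],1],[[-0.4,-1,0],[0,0,0],1]]'
```

```text
time: 1.4
ee_pos: [92.0, 453.4, 404.9]
tool_rot: [-0.0, 0.128, 0.992, 0.001]
wrist_force: [0.0, -0.3, 0.7]
finger_gap: 1.0
finger_force: 0.0
```

```bash
python3 -m jog '[[[0.2,-0.06,0],[0,0,-0.1],1],[[0.4,-0.12,0],[0,0,-0.2],1],[[0.6,-0.18,0],[0,0,-0.3],1],[[0.8,-0.24,0],[0,0,-0.4],1],[[1,-0.3,0],[0,0,-0.5],1],[[1,-0.5,0],[0,0,-0.6],1],[[1,-0.7,0],[0,0,-0.7],1],[[1,-0.85,0],[0,0,-0.8],1],[[1,-1,0],[0,0,-0.9],1],[[1,-1,0],[0,0,-1],1]]' && python3 -m jog '[[[0.2,-0.06,0],[0,0,-0.05],1],[[0.4,-0.12,0],[0,0,-0.1],1],[[0.6,-0.18,0],[0,0,-0.13],1],[[0.8,-0.3,0],[0,0,-0.13],1],[[1,-0.45,0],[0,0,-0.13],1],[[1,-0.6,0],[0,0,-0.13],1],[[1,-0.75,0],[0,0,-0.13],1],[[1,-0.9,0],[0,0,-0.13],1],[[1,-1,0],[0,0,-0.13],1],[[1,-1,0],[0,0,-0.13],1]]'
```

```text
time: 2.65
ee_pos: [292.7, 251.7, 404.8]
tool_rot: [0.0, 0.5, 0.866, 0.0]
wrist_force: [-0.0, 0.3, 0.2]
finger_gap: 0.996
finger_force: 0.0
time: 3.9
ee_pos: [492.9, 51.9, 404.7]
tool_rot: [0.001, 0.543, 0.84, -0.0]
wrist_force: [-0.1, 0.6, -0.4]
finger_gap: 1.0
finger_force: 0.0
```

```bash
python3 -m jog '[[[0.2,-0.1,0],[0,0,0],1],[[0.35,-0.15,0],[0,0,0],1],[[0.46,-0.19,0],[0,0,0],1],[[0.46,-0.19,0],[0,0,0],1],[[0.46,-0.19,0],[0,0,0],1],[[0.46,-0.19,0],[0,0,0],1],[[0.46,-0.19,0],[0,0,0],1],[[0.46,-0.19,0],[0,0,0],1],[[0.46,-0.19,0],[0,0,0],1],[[0.46,-0.19,0],[0,0,0],1]]'
python3 - <<'E'
from h import *
m,I,D=shot("wrist","w1"); P=cloud(m,D)
print(pix(m,[585.3,14.2,88]))
E
```

```text
time: 5.15
ee_pos: [584.1, 14.7, 404.7]
tool_rot: [0.0, 0.542, 0.84, 0.0]
wrist_force: [-0.1, 0.2, 1.2]
finger_gap: 1.002
finger_force: 0.0
[320.55961656 197.26742119]
```

View pics/w1.png

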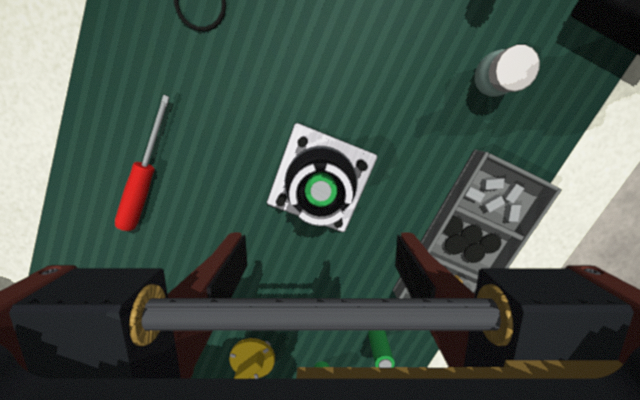

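```bash
cat > rim.py <<'E'
from h import *
from scipy.optimize import minimize
def fit_rim(tag,x0=(585.3,14.2),z=88.,slots=True):
    m,I,D=load(tag); G=I.min(-1).astype(np.float32)
    r,t=np.meshgrid(np.arange(22,39,.5),np.radians(np.arange(0,360,1.)))
    def prof(c): 
        p=pix(m,np.stack([c[0]+r*np.cos(t),c[1]+r*np.sin(t),0*r+z],-1)).astype(np.float32)
        return cv2.remap(G,p[...,0],p[...,1],cv2.INTER_LINEAR)
    ring=((r>26)&(r<32)).astype(float); ring-=ring.mean()
    best=None
    for dx in np.arange(-10,10.1,.5):
        for dy in np.arange(-10,10.1,.5):
            s=(prof((x0[0]+dx,x0[1]+dy))*ring).mean()
            if best is None or s>best[0]: best=(s,x0[0]+dx,x0[1]+dy)
    o=minimize(lambda c:-(prof(c)*ring).mean(),best[1:],method="Nelder-Mead"); c=o.x
    g=prof(c)[:,(r[0]>27.5)&(r[0]<30.5)].mean(1)
    w=np.clip(np.percentile(g,60)-g-40,0,None); ang=np.arange(360.)
    fold=np.degrees(np.angle((w*np.exp(3j*np.radians(ang))).sum()))/3
    each=[]
    for k in range(3):
        d=(ang-fold-120*k+180)%360-180; s=abs(d)<30; each.append(round(fold+120*k+(d[s]*w[s]).sum()/w[s].sum(),1))
    return c.round(2),round(fold,2),each,round(-o.fun,1)
if __name__=="__main__":
    for t in("top0","w1"): print(t,fit_rim(t))
    m,I,D=load("w1");P=cloud(m,D); q=P[140:240,260:380].reshape(-1,3); q=q[(q[:,2]>82)&(q[:,2]<95)]; 
    print(np.median(q[:,2]),cv2.minEnclosingCircle(q[:,:2].astype(np.float32)))
E
python3 rim.py
```

```text
top0 (array([584.41,  14.4 ]), np.float64(-4.7), [np.float64(-4.9), np.float64(114.5), np.float64(236.2)], np.float64(14.6))
w1 (array([584.16,  16.55]), np.float64(-4.09), [np.float64(-2.4), np.float64(115.6), np.float64(234.7)], np.float64(26.3))
88.2907046923209 ((583.8877563476562, 16.660215377807617), 32.42317199707031)
```

```bash
python3 -m jog '[[[-0.05,-0.2,0],[0,0,0],1],[[-0.1,-0.4,0],[0,0,0],1],[[-0.15,-0.6,0],[0,0,0],1],[[-0.2,-0.8,0],[0,0,0],1],[[-0.25,-1,0],[0,0,0],1],[[-0.25,-1,0],[0,0,0],1],[[-0.25,-1,0],[0,0,0],1],[[-0.25,-1,0],[0,0,0],1],[[-0.25,-1,0],[0,0,0],1],[[-0.25,-1,0],[0,0,0],1]]' && python3 -m jog '[[[-0.1,-0.2,0],[0,0,0],1],[[-0.2,-0.35,-0.1],[0,0,0],1],[[-0.23,-0.42,-0.2],[0,0,0],1],[[-0.23,-0.42,-0.3],[0,0,0],1],[[-0.23,-0.42,-0.3],[0,0,0],1],[[-0.23,-0.42,-0.3],[0,0,0],1],[[-0.23,-0.42,-0.3],[0,0,0],1],[[-0.23,-0.42,-0.3],[0,0,0],1],[[-0.23,-0.42,-0.3],[0,0,0],1],[[-0.23,-0.42,-0.3],[0,0,0],1]]'
python3 - <<'E'
from h import *
m,I,D=shot("wrist","w2"); P=cloud(m,D)
p=pix(m,[487.5,-270,22]).astype(int); print(p)
u,v=p; sl=(slice(max(v-75,0),v+75),slice(u-75,u+75)); q=P[sl]; i=I[sl]
fl=q[(q[...,2]>17)&(q[...,2]<27)]; c,r=cv2.minEnclosingCircle(fl[:,:2].astype(np.float32)); print("flange",c,r,np.median(fl[:,2]))
b=q[(q[...,2]>43)&(q[...,2]<60)]; print("bar",cv2.minAreaRect(b[:,:2].astype(np.float32)),np.median(b[:,2]))
mk=((i.min(-1)>110)&(q[...,2]>12)).astype(np.uint8); n,l,st,ce=cv2.connectedComponentsWithStats(mk)
for k in range(1,n):
    if st[k,4]>8:
        a=q[l==k].mean(0); d=a[:2]-np.array(c); print("tick",st[k,4],a.round(1),np.degrees(np.arctan2(d[1],d[0])).round(1),np.hypot(*d).round(1))
E
```

```text
time: 6.45
ee_pos: [534.3, -184.7, 404.6]
tool_rot: [-0.0, 0.541, 0.841, 0.0]
wrist_force: [0.3, 0.0, -0.9]
finger_gap: 1.001
finger_force: 0.0
time: 7.7
ee_pos: [488.1, -269.3, 344.8]
tool_rot: [0.0, 0.542, 0.84, 0.0]
wrist_force: [-0.6, -0.2, -0.4]
finger_gap: 1.001
finger_force: 0.0
[318 195]
flange (521.721435546875, -279.49658203125) 70.22512817382812 22.362346598744068
bar ((485.8757629394531, -267.99102783203125), (13.607207298278809, 43.73979568481445), 23.95665168762207) 46.30496647485734
tick 38 [ 475.1 -242.2   23.9] 141.4 59.7
tick 39 [ 469.3 -291.5   23.6] -167.1 53.8
tick 35 [ 512.8 -269.9   32.1] 132.8 13.1
tick 27 [ 572.  -271.6   23.5] 8.9 50.9
```

View pics/w2.png

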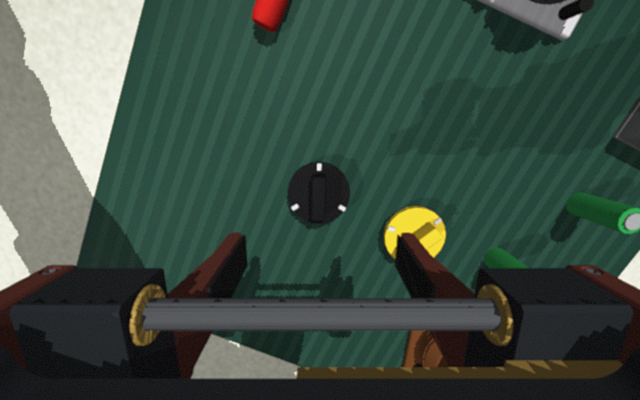

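The black cap with its three ticks is at (319,194), with the bar upright in the picture, so the fingers already straddle it squarely. I'll go down and grip.

```bash
python3 -m jog '[[[0,0,-0.15],[0,0,0],1],[[-0.007,0,-0.35],[0,0,0],1],[[-0.007,0,-0.5],[0,0,0],1],[[-0.007,0,-0.6],[0,0,0],1],[[-0.007,0,-0.65],[0,0,0],1],[[-0.007,0,-0.69],[0,0,0],1],[[-0.007,0,-0.69],[0,0,0],1],[[-0.007,0,-0.69],[0,0,0],1],[[-0.007,0,-0.69],[0,0,0],1],[[-0.007,0,-0.69],[0,0,0],0.4]]' 12 && python3 -m jog '[[[0,0,0],[0,0,0],0],[[0,0,0],[0,0,0],0],[[0,0,0],[0,0,0],0],[[0,0,0],[0,0,0],0],[[0,0,0],[0,0,0],0],[[0,0,0],[0,0,0],0],[[0,0,0],[0,0,0],0],[[0,0,0],[0,0,0],0],[[0,0,0],[0,0,0],0],[[0,0,0],[0,0,0],0]]' 12
```

```text
time: 9.0
ee_pos: [486.8, -269.3, 207.0]
tool_rot: [0.0, 0.542, 0.84, 0.0]
wrist_force: [-0.4, -0.0, -0.1]
finger_gap: 0.923
finger_force: 0.0
time: 10.25
ee_pos: [486.6, -269.3, 206.7]
tool_rot: [-0.0, 0.542, 0.84, -0.0]
wrist_force: [0.1, -0.3, -0.6]
finger_gap: 0.159
finger_force: 12.0
```

```bash
python3 -m jog '[[[0,0,0.1],[0,0,0],0],[[0,0,0.3],[0,0,0],0],[[0,0,0.5],[0,0,0],0],[[0.05,0.1,0.6],[0,0,0],0],[[0.1,0.3,0.6],[0,0,0],0],[[0.2,0.5,0.6],[0,0,0],0],[[0.3,0.7,0.6],[0,0,0],0],[[0.4,0.9,0.6],[0,0,0],0],[[0.4,1,0.6],[0,0,0],0],[[0.4,1,0.6],[0,0,0],0]]' && python3 -m jog '[[[0.03,0.1,0],[0,0,0.03],0],[[0.06,0.25,0],[0,0,0.03],0],[[0.088,0.38,0],[0,0,0.03],0],[[0.088,0.423,0],[0,0,0.03],0],[[0.088,0.423,0],[0,0,0.03],0],[[0.088,0.423,-0.05],[0,0,0.03],0],[[0.088,0.423,-0.05],[0,0,0.03],0],[[0.088,0.423,-0.05],[0,0,0.03],0],[[0.088,0.423,-0.05],[0,0,0.03],0],[[0.088,0.423,-0.05],[0,0,0.03],0]]'
python3 - <<'E'
from h import *
for n in("wrist","top"): shot(n,n+"3")
s=bot.state(); T=rot(s["tool_rot"]); print(s["ee_pos"].round(1),np.degrees(np.arctan2(T[1,1],T[0,1])),np.degrees(np.arctan2(T[1,0],T[0,0])))
m,I,D=load("wrist3"); a=I[100:400,120:520]; m,I,D=load("top3"); b=cv2.resize(I[160:240,280:370],(338,300))
cv2.imwrite("pics/c3.png",np.hstack([a,b])[...,::-1])
E
```

```text
time: 11.5
ee_pos: [566.3, -68.4, 327.1]
tool_rot: [-0.0, 0.541, 0.841, 0.0]
wrist_force: [-0.0, -1.1, -1.6]
finger_gap: 0.159
finger_force: 12.0
time: 12.75
ee_pos: [584.3, 15.2, 316.8]
tool_rot: [0.0, 0.532, 0.847, 0.0]
wrist_force: [0.3, -0.2, -1.6]
finger_gap: 0.162
finger_force: 12.0
[584.3  15.3 316.8] 25.731720843423858 115.73172056878786
```

View pics/c3.png

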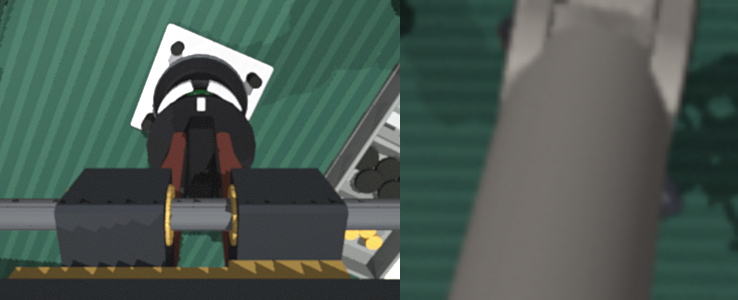

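The cap hangs over the mouth, with its near tick (201,103 in the crop) lined up with the slot behind it. I'll lower it gently and watch the force.

```bash
python3 -m jog '[[[0,0,-0.05],[0,0,0],0],[[0,0,-0.08],[0,0,0],0],[[0,0,-0.1],[0,0,0],0],[[0,0,-0.115],[0,0,0],0],[[0,0,-0.13],[0,0,0],0],[[0,0,-0.14],[0,0,0],0],[[0,0,-0.145],[0,0,0],0],[[0,0,-0.15],[0,0,0],0],[[0,0,-0.155],[0,0,0],0],[[0,0,-0.155],[0,0,0],0]]' 8
```

```text
time: 14.1
ee_pos: [584.3, 15.3, 285.6]
tool_rot: [-0.0, 0.532, 0.847, -0.0]
wrist_force: [0.5, 0.1, -0.6]
finger_gap: 0.158
finger_force: 8.0
```

```bash
python3 -m jog '[[[0,0,-0.003],[0,0,0],0],[[0,0,-0.006],[0,0,0],0],[[0,0,-0.009],[0,0,0],0],[[0,0,-0.012],[0,0,0],0],[[0,0,-0.012],[0,0,0],0],[[0,0,-0.012],[0,0,0],0],[[0,0,-0.012],[0,0,0],0],[[0,0,-0.012],[0,0,0],0],[[0,0,-0.012],[0,0,0],0],[[0,0,-0.012],[0,0,0],0]]' 8; python3 -c "
from workcell import bot;s=bot.state();print(s['wrist_force'],s['ft_torque'])"
```

```text
time: 15.35
ee_pos: [584.3, 15.3, 283.3]
tool_rot: [0.0, 0.532, 0.847, 0.0]
wrist_force: [-0.5, 0.6, -1.2]
finger_gap: 0.16
finger_force: 8.0
[-0.49766127  0.62171126 -1.20453277] [-0.041907    0.00950853  0.01557345]
```

```bash
python3 -m jog '[[[0,0,-0.002],[0,0,0],0],[[0,0,-0.004],[0,0,0],0],[[0,0,-0.006],[0,0,0],0],[[0,0,-0.008],[0,0,0],0],[[0,0,-0.009],[0,0,0],0],[[0,0,-0.01],[0,0,0],0],[[0,0,-0.01],[0,0,0],0],[[0,0,-0.01],[0,0,0],0],[[0,0,-0.01],[0,0,0],0],[[0,0,-0.01],[0,0,0],0]]' 8; python3 -c "
from workcell import bot;s=bot.state();print(s['wrist_force'],s['ft_torque'])"
```

```text
time: 16.6
ee_pos: [584.3, 15.3, 281.3]
tool_rot: [0.0, 0.532, 0.847, 0.0]
wrist_force: [-0.4, 0.7, -0.6]
finger_gap: 0.159
finger_force: 8.0
[-0.38093225  0.65622874 -0.57058774] [-0.03816906  0.02745846  0.02576635]
```

Almost home with no contact force. I'll release it and back off straight up.

```bash
python3 -m jog '[[[0,0,0],[0,0,0],0.25],[[0,0,0],[0,0,0],0.3],[[0,0,0],[0,0,0],0.4],[[0,0,0],[0,0,0],0.5],[[0,0,0],[0,0,0],0.6],[[0,0,0],[0,0,0],0.6],[[0,0,0.1],[0,0,0],0.6],[[0,0,0.3],[0,0,0],0.8],[[0,0,0.5],[0,0,0],1],[[0,0,0.6],[0,0,0],1]]'
python3 - <<'E'
from h import *
m,I,D=shot("wrist","w4"); P=cloud(m,D)
p=pix(m,[584.3,15.3,96]).astype(int); u,v=p
q=P[v-70:v+70,u-70:u+70].reshape(-1,3)
b=q[(q[:,2]>106)&(q[:,2]<135)&(np.hypot(*(q[:,:2]-[584.3,15.3]).T)<45)]; print("bar",cv2.minAreaRect(b[:,:2].astype(np.float32)),np.median(b[:,2]), "expect 120")
f=q[(q[:,2]>85)&(q[:,2]<106)]; A=np.c_[f[:,:2]-[584.3,15.3],np.ones(len(f))]; k=np.hypot(A[:,0],A[:,1])<31
print("flange plane",np.linalg.lstsq(A[k],f[k,2],rcond=None)[0],np.median(f[k,2]),"expect 96; unseated 102",k.sum())
cv2.imwrite("pics/w4c.png",cv2.resize(I[v-90:v+90,u-120:u+120],(800,600))[...,::-1])
E
```

```text
time: 17.85
ee_pos: [584.7, 14.8, 405.0]
tool_rot: [0.002, 0.532, 0.847, 0.001]
wrist_force: [0.4, 0.3, 0.2]
finger_gap: 0.905
finger_force: 0.0
bar ((584.4306030273438, 17.070152282714844), (13.171512603759766, 43.72037124633789), 25.439481735229492) 120.2162286205662 expect 120
flange plane [-2.37352821e-03  6.84583350e-03  9.65058791e+01] 96.44117962573603 expect 96; unseated 102 2213
```

View pics/w4c.png

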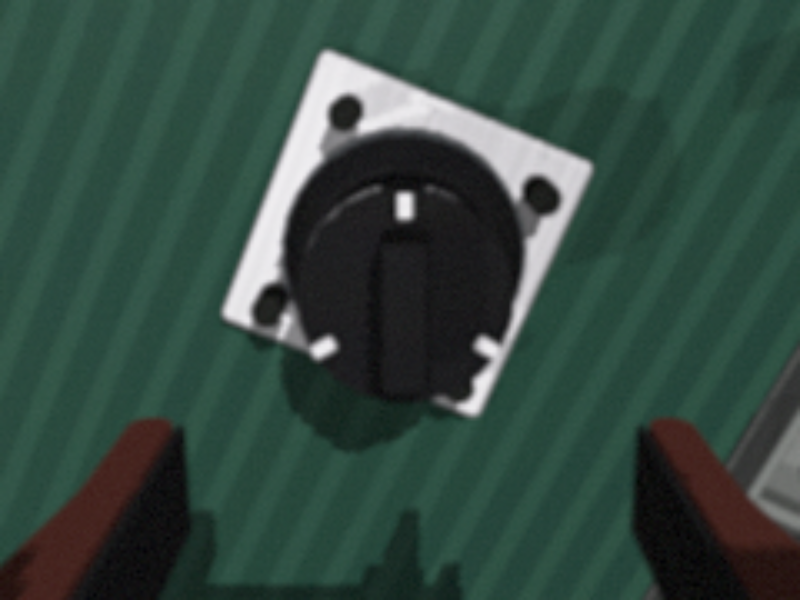

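The cap (centre about 404,290 in the crop) is seated. The flange top is at 96.4 mm (expected 96), the bar top at 120.2 mm (expected 120), the tilt is under 0.5°, and the gripper is clear above it. I'll hand it in.

```bash
python3 -c "
from workcell import sign_off; print(sign_off())"
```

```text
the job is handed in; nothing more can be done
None
```

The lamp's own cap is on the rim with all three lugs in their slots, fully home and level, released with the gripper clear; the job was handed in at about 18 s of the 67 s allowed.

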